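# Jack up the roller conveyor at its marked lug

### The job

Set the lever jack flat on the bench with its saddle centred under the conveyor lug that carries the arrow-shaped plate (not the lug with the round washer). Then pump the handle once as a trial lift - fully down, then let it come all the way back up so that the conveyor settles - and press the handle fully down again with the fingers and finish while holding it down, with the conveyor's end raised on the saddle. Lift the conveyor only with the jack at that lug, and leave the plates and everything else undisturbed.

Things in the scene. Friction and masses are not known exactly. Their poses are not given: they have to be found in the camera images.
- jack: Grey loose lever jack, 0.8 kg. Origin: centre of base underside; x points from handle to saddle. Base 190 (x) x 70 x 12 mm. Square tower 32 x 32 mm at x -30, top z 90 mm: grip it across y from above to carry the jack. Saddle on a 42 mm round housing at x +65. Handle, a 16 mm bar, runs from a pivot at x -30, z 75 mm towards -x, 0.5 rad above level at rest, and ends in a flat paddle.
- saddle (a point): Centre of the top of the jack's saddle, a steel disc 32 mm across; 60 mm above the base's underside with the handle up. It rises straight up 60 mm per rad of handle (36 mm at full stroke).
- paddle (a point): Centre of the top face of the paddle (60 mm long x 40 mm wide x 8 mm thick, lying along the handle), 190 mm from the pivot. It moves in an arc about the pivot, from about 170 mm above the bench (handle up) to about 60 mm (handle fully down).
- handle (a joint): Handle angle, rad: 0 = up at rest (0.5 rad above level), 0.6 = fully down at its stop (0.1 rad below level). There is no ratchet: a spring and the load push it back up when let go. Takes 1.5 to 3 N at the paddle without load, about 6 to 9 N with the conveyor on the saddle.
- conveyor: Fixed foot of a short roller conveyor. Origin on the bench under its middle; x points from lug end to hinged end. Deck 440 (x) x 372 mm, top z 125 mm. Two flat lugs stick out of its lug end, x -220 to -285 mm, 50 mm wide, centred at y +75 and -75; undersides z 78, tops z 88 mm when down. Bench clear below, between corner legs (30 mm square, y +-178, x -195).
- deck_end (a point): Middle of the top edge of the end plate at the lug end of the roller deck, 118 mm above the bench while the deck rests on its legs. The deck tilts up about a hinge at its far end, 440 mm away; a full stroke of the jack raises this point by about 16 mm.
- arrow: Arrow-shaped loose steel plate, 38 x 31 mm, 5 mm thick, lying flat on the lug to be lifted, pointing at the deck. Its origin (underside) is right over the lift point, the lug's middle at conveyor x = -252 mm.
- washer: Loose round steel washer, 34 mm across, 14 mm hole, 5 mm thick, lying on the middle of the other lug. Origin: centre of its underside.
- carton: Cardboard carton 140 x 120 x 90 mm standing on the rollers; leave alone.
- bearing_box: Smaller carton 90 x 70 x 50 mm on the rollers; leave alone.
- tape: Roll of packing tape lying flat, 100 mm across, 48 mm high; leave alone.
- pencup: Wooden pen cup 80 mm across, 100 mm high; leave alone.
- wrench: Open-ended wrench lying on the bench; leave alone.
- mouse: Black computer mouse, 62 mm across, 32 mm high; leave alone.

How it is judged:
On the way, in this order (a step that is already met when the one before it is completed fails the run):
1. the jack stands flat with its saddle under the marked lug, handle up (horizontal distance between saddle and arrow below 0.015 m and angle between jack's own z axis and vertical below 0.06 rad and height (world z) of jack below 0.004 m and value of joint handle below 0.12 rad and linear speed of jack below 0.02 m/s), for 0.3 s.
2. trial lift: handle fully down, conveyor raised (horizontal distance between saddle and arrow below 0.015 m and value of joint handle above 0.52 rad and height (world z) of deck_end above 0.129 m), for 0.1 s.
3. handle back up, conveyor settled on its legs (horizontal distance between saddle and arrow below 0.015 m and value of joint handle below 0.12 rad and height (world z) of deck_end below 0.121 m), for 0.1 s.
At the end, for the whole second after the job is handed in: Held for the last second: jack flat, saddle centre within 15 mm (level) of the arrow plate centre, handle over 0.52 rad, conveyor end raised over 11 mm, over 5 N between jack and conveyor, fingers pressing the handle over 1.5 N, arm off the conveyor, arrow still on its lug (all of step 2 and angle between jack's own z axis and vertical below 0.06 rad and height (world z) of jack below 0.004 m and contact force between jack and conveyor above 5 N and contact force between the fingers and jack above 1.5 N and contact force between the arm and conveyor below 0.5 N and horizontal distance between arrow and conveyor above 0.2 m and height (world z) of arrow above 0.095 m); the arm keeps its last pose, push and grip.
It fails at once if the conveyor is lifted away from the marked lug (height (world z) of deck_end above 0.122 m and horizontal distance between saddle and arrow above 0.03 m).
It fails at once if the arm pushes the conveyor (contact force between the arm and conveyor above 10 N).
It fails at once if a plate is knocked off its place (distance of any of arrow, washer from where it was at the start of the episode above 0.04 m).
It fails at once if a bystander is disturbed (distance of any of carton, bearing_box, tape, pencup, wrench, mouse from where it was at the start of the episode above 0.04 m).
It also fails if it takes over 64 s, if anything falls off the work surface, if the arm or the gripper's body presses on something with over 40 N, if the wrist force passes 120 N, or if a joint passes its speed limit or range.

### The arm

A 7-joint arm with a two-finger parallel gripper is mounted at the origin on the work surface. World frame = base frame: x ahead of the robot, y to its left, z up, the work surface at z = 0. Lengths are in m, angles in rad, forces in N, time in s.
With the tool pointing down it reaches from about 0.35 to 0.9 m from the base axis. Payload 19.9 kg.
Tool frame: the origin (TCP) lies midway between the tips of the shut fingers; the grasp point (between the pads) lies 19 mm behind it; z points along the fingers, y is the line along which they close (so a half turn about z gives the same grasp; the last joint's range is limited). The gripper opens to 94 mm and grips with 3 to 60 N. Pads are 16 mm wide; open, the fingers measure 119 mm over their backs; the gripper's body (75 mm by 177 mm) begins 78 mm behind the grasp point.
Start: joints at [1.071, 0.417, -0.01, 1.614, 0.005, 1.111, -0.053], TCP at [0.277, -0.56, 0.205] pointing down, gripper open.
Joint ranges: [-2.81, 2.81], [-0.39, 2.02], [-1.27, 1.25], [0.06, 2.57], [-1.19, 4.33], [0.19, 2], [-2.82, 2.82]. Speed limits (rad/s): [1.89, 1.89, 2.39, 2.39, 3.01, 3.01, 3.01].

### API

Orientations are given as a 3x3 rotation matrix whose columns are the frame's x, y, z axes.
In Python, from cell import env, cams, ticket, eoat gives the robot as it stands (env), with the cameras (cams), the job (ticket) and the gripper (eoat). Calls block until the motion is done:
- env.move_to(position, orientation): joint-space move of the TCP to a pose.
- env.servo_line(position, frame=None, feed=0.15, force_limit=None): straight line of the TCP; frame=None keeps the orientation; feed is the mean speed in m/s. With force_limit (N) it stops when the force on the tool has changed by that much, and returns True; else False.
- env.set_joints(angles): joint-space move.
- eoat.grip(opening, force=None): opening from 0.0 (shut) to 1.0 (fully open); force is the grip in N (None keeps the last); returns when the fingers have stopped.
- env.wait(seconds).
- env.inverse_kinematics(position, orientation): joint angles nearest the present ones, or None.
- cams.camera(name): name is "scene" or "top" or "wrist"; returns a dict with "pixels" (420x560x3 uint8, red, green, blue), "z_map" (420x560 float32, m along the optical axis (not along the pixel's ray), 0 where there is no reading), "K" (3x3 intrinsics, pixels), "R" (3x3) and "t" (3): a world point X has camera coordinates R X + t. Camera axes: x right, y down, z forward; pixel columns grow to the right and rows downward; lengths in m; the calibration is good to about 2 mm. A picture is of the moment at which its call begins.
A pose or a line that the arm cannot do raises env.Unreachable and nothing moves.
- ticket.hand_in(): hands the job in; it is judged then, once.
Readings, each from a call of its own:
- env.get_t(): time.
- env.get_joints(): joint angles.
- env.get_joint_vel(): joint speeds.
- env.get_tau(): joint torques, N m.
- env.get_eef_pos(): TCP position.
- env.get_orientation(): TCP orientation.
- env.get_ft_force(): force on the tool from outside, world axes, zero at the start.
- env.get_moment(): the same for the moment, N m.
- env.get_grip_width(): opening from 0.0 (shut) to 1.0 (fully open).
- env.get_grasp_force(): force on a finger pad.
Only numpy, scipy, OpenCV 4.12 (cv2) and the standard library are available. Lean on these libraries where they do the work, as an engineer would, in place of code of your own. Each camera call takes 0.05 s, during which the arm holds its last target. There are 200 camera calls.

## Working session

There is one attempt and no reset: what is moved stays moved. The work goes in short steps, each a Python script; the robot and the scene stay as the last script left them, time stands still between calls to the robot, and variables do not carry over. Pictures are saved under pics/ and viewed, at most 10 in all, crops included, and the job is handed in when it is done.

```bash
mkdir -p pics; python3 - <<'E'
from cell import env, cams, ticket, eoat
import cv2,numpy as np
for n in("scene","top"):
    c=cams.camera(n); cv2.imwrite(f"pics/{n}0.png",c["pixels"][:,:,::-1]); np.savez(f"{n}0.npz",**c)
    print(n,c["K"].tolist(),(-c["R"].T@c["t"]).round(3),c["R"].round(2).tolist())
print(env.get_t(),env.get_orientation().round(3))
E
```

```text
scene [[465.91939889153923, 0.0, 274.1345227264977], [0.0, 465.91939889153923, 209.00570287543053], [0.0, 0.0, 1.0]] [1.227 0.527 0.873] [[-0.59, 0.8, 0.01], [0.52, 0.4, -0.75], [-0.61, -0.44, -0.66]]
top [[383.9748836596438, 0.0, 277.0319566990352], [0.0, 383.9748836596438, 209.34188621170165], [0.0, 0.0, 1.0]] [0.318 0.038 1.191] [[-0.01, -1.0, -0.01], [-0.98, 0.01, -0.19], [0.19, 0.01, -0.98]]
0.1 [[ 0.897  0.443 -0.001]
 [ 0.443 -0.897  0.001]
 [-0.    -0.001 -1.   ]]
```

View pics/top0.png

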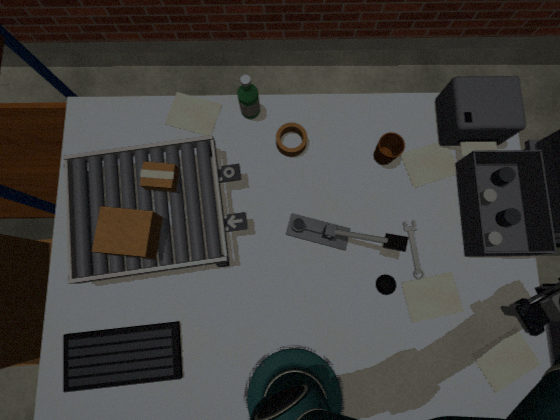

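View pics/scene0.png

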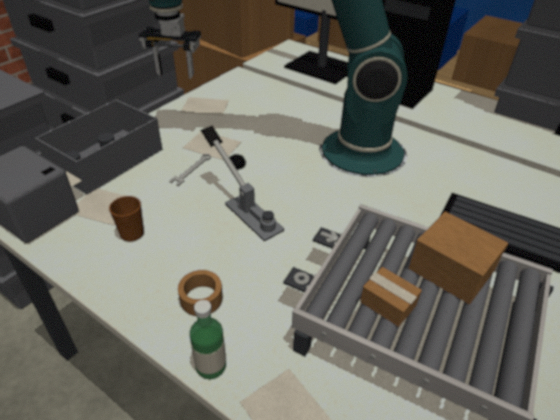

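The top view shows the arrow lug at about (236,222) and the washer lug at (230,173). The jack's saddle is at (299,224), tower at (330,231) and paddle at (397,243). I'll zoom in to segment these.

```bash
cat > h.py <<'E'
import numpy as np,cv2
def cast(c,px,z):
    px=np.atleast_2d(np.asarray(px,float)); K,R,t=c["K"],c["R"],c["t"]
    d=np.c_[px,np.ones(len(px))]@np.linalg.inv(K).T@R; o=-R.T@t
    return o+d*((z-o[2])/d[:,2])[:,None]
def cloud(c):
    v,u=np.mgrid[:420,:560]; Z=c["z_map"].astype(float)
    P=np.stack([u,v,np.ones_like(u)],-1)@np.linalg.inv(c["K"]).T*Z[...,None]
    return (P-c["t"])@c["R"]
E
python3 - <<'E'
import numpy as np,cv2
from h import *
c=dict(np.load("top0.npz"));P=cloud(c)
im=c["pixels"][150:270,205:425,::-1]
cv2.imwrite("pics/crop0.png",cv2.convertScaleAbs(cv2.resize(im,(0,0),fx=3.6,fy=3.6,interpolation=cv2.INTER_CUBIC),alpha=1.6))
for u,v in[(236,222),(236,228),(230,166),(299,224),(299,219),(330,231),(340,240),(318,232),(397,243),(370,238),(300,260)]: print(u,v,P[v,u].round(4))
z=P[...,2]; print((c["z_map"]==0).mean())
E
```

```text
236 222 [0.4984 0.1639 0.091 ]
236 228 [0.481  0.1639 0.0892]
230 166 [0.6687 0.1841 0.089 ]
299 224 [ 0.4958 -0.0206  0.0586]
299 219 [ 0.5102 -0.0207  0.0625]
330 231 [ 0.4692 -0.1077  0.0923]
340 240 [ 0.4519 -0.1481  0.0127]
318 232 [ 0.4745 -0.079   0.0344]
397 243 [ 0.4243 -0.2732  0.1734]
370 238 [ 0.4424 -0.2108  0.1384]
300 260 [ 0.3928 -0.0245  0.    ]
0.004005102040816327
```

View pics/crop0.png

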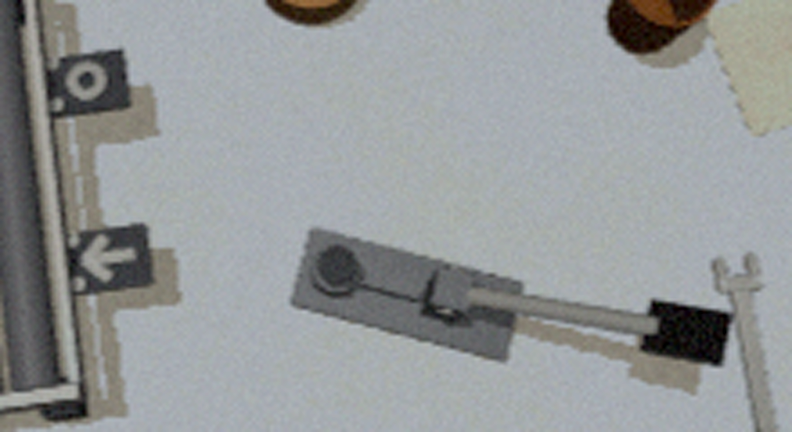

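The crop shows the arrow plate at crop (105,258) on its lug. The saddle is at (338,268), the tower at (452,288) and the paddle at (685,332), and the wrench lies just beyond the paddle. I'll measure these next.

```bash
cat >> h.py <<'E'
def centre_z(c,box,z0,z1,zp):
    """centroid of pixels in box (u0,v0,u1,v1) whose height is in z0..z1, cast on plane zp"""
    z=cloud(c)[...,2]; m=np.zeros(z.shape,bool); u0,v0,u1,v1=box; m[v0:v1,u0:u1]=True
    v,u=np.nonzero(m&(z>z0)&(z<z1)); return cast(c,np.c_[u,v],zp)
def bright(c,box,zp,thr=None):
    u0,v0,u1,v1=box; g=cv2.cvtColor(c["pixels"],cv2.COLOR_RGB2GRAY)
    z=cloud(c)[...,2]; m=(z>.08)&(z<.1); m[:v0]=m[v1:]=0; m[:,:u0]=m[:,u1:]=0
    t,_=cv2.threshold(g[m].reshape(-1,1),0,255,cv2.THRESH_OTSU); v,u=np.nonzero(m&(g>t))
    return cast(c,np.c_[u,v],zp)
E
python3 - <<'E'
from h import *
c=dict(np.load("top0.npz")); s=dict(np.load("scene0.npz"))
def rep(n,P): 
    r=cv2.minAreaRect(P[:,:2].astype(np.float32)); print(n,len(P),P.mean(0).round(4),[np.round(q,4).tolist() if not isinstance(q,float) else round(q,1) for q in r])
rep("lugA",centre_z(c,(226,208,250,236),.084,.097,.089)); rep("lugW",centre_z(c,(220,160,245,186),.084,.097,.089))
rep("arrow",bright(c,(227,212,246,230),.093)); rep("washer",bright(c,(222,164,239,180),.093))
rep("saddle",centre_z(c,(286,210,312,240),.055,.066,.06))
rep("tower",centre_z(c,(318,220,345,242),.086,.096,.09))
rep("base",centre_z(c,(275,205,360,262),.006,.2,.012))
rep("paddle",centre_z(c,(384,230,412,256),.12,.2,.17))
# scene-camera
rep("S saddle",centre_z(s,(240,195,290,240),.055,.066,.06))
rep("S tower",centre_z(s,(225,175,265,215),.086,.096,.09))
rep("S arrow",bright(s,(315,228,340,247),.093)); rep("S lugA",centre_z(s,(305,220,350,255),.084,.097,.089))
E
```

```text
lugA 351 [0.4996 0.1639 0.089 ] [[0.4948, 0.1644], [0.0607, 0.0638], 6.7]
lugW 334 [0.6475 0.1839 0.089 ] [[0.6439, 0.1848], [0.0588, 0.065], 7.9]
arrow 98 [0.4999 0.1712 0.093 ] [[0.5022, 0.1635], [0.0376, 0.0613], 12.7]
washer 84 [0.6489 0.1884 0.093 ] [[0.6506, 0.1907], [0.0369, 0.0422], 14.0]
saddle 85 [ 0.4975 -0.0189  0.06  ] [[0.4971, -0.0191], [0.0268, 0.0272], 89.0]
tower 132 [ 0.4712 -0.1133  0.09  ] [[0.4694, -0.1198], [0.0494, 0.0313], 75.1]
base 1468 [ 0.4791 -0.0861  0.012 ] [[0.4767, -0.0782], [0.2614, 0.1733], 88.6]
paddle 345 [ 0.427  -0.2709  0.17  ] [[0.4273, -0.2706], [0.0631, 0.0402], 79.0]
S saddle 121 [ 0.4962 -0.0434  0.06  ] [[0.4901, -0.06], [0.1285, 0.0333], 75.5]
S tower 105 [ 0.4742 -0.1149  0.09  ] [[0.4731, -0.1194], [0.0593, 0.0314], 72.1]
S arrow 155 [0.5041 0.1716 0.093 ] [[0.5126, 0.1667], [0.0557, 0.0541], 8.5]
S lugA 372 [0.5062 0.1697 0.089 ] [[0.508, 0.1736], [0.0766, 0.0729], 7.6]
```

```bash
python3 - <<'E'
from h import *
a=np.deg2rad(96.5); ex=np.array([np.cos(a),np.sin(a)]); ey=np.array([-ex[1],ex[0]])
for n,box,bl in(("top",(224,206,252,238),(226,212,246,232)),("scene",(305,218,352,258),(312,226,345,250))):
    c=dict(np.load(n+"0.npz")); L=centre_z(c,box,.084,.096,.088)[:,:2]
    x,y=L@ex,L@ey
    xm=np.percentile(x,.5); k=(x<xm+.035); y0,y1=np.percentile(y[k],[1,99]);
    print(n,"lug tip",xm,"y",y0,y1,"centre",((xm+.033)*ex+(y0+y1)/2*ey).round(4))
    g=cv2.cvtColor(c["pixels"],cv2.COLOR_RGB2GRAY); z=cloud(c)[...,2]
    m=np.zeros(g.shape,np.uint8); u0,v0,u1,v1=bl; m[v0:v1,u0:u1]=((z>.08)&(z<.1))[v0:v1,u0:u1]
    t,_=cv2.threshold(g[m>0].reshape(-1,1),0,255,cv2.THRESH_OTSU); m&=(g>t).astype(np.uint8)
    N,lab,st,_=cv2.connectedComponentsWithStats(m,connectivity=4)
    for i in range(1,N):
        if st[i,4]>25:
            v,u=np.nonzero(lab==i); Q=cast(c,np.c_[u,v],.093)[:,:2]; X,Y=Q@ex,Q@ey
            print(" comp",st[i,4],"size",np.ptp(X).round(3),np.ptp(Y).round(3),"bbox centre",((X.max()+X.min())/2*ex+(Y.max()+Y.min())/2*ey).round(4))
E
```

```text
top lug tip 0.0757842145425245 y -0.5405029736446368 -0.491247568782624 centre [0.5002 0.1665]
 comp 93 size 0.041 0.036 bbox centre [0.5016 0.1668]
scene lug tip 0.07837124205370363 y -0.5459648200588414 -0.496317932380189 centre [0.5052 0.1697]
 comp 147 size 0.047 0.05 bbox centre [0.5039 0.1694]
```

```bash
cat >> h.py <<'E'
def tool(yaw):  # tool pointing down, closing line across the jack's y
    y=np.array([np.sin(yaw),-np.cos(yaw),0]); z=np.array([0,0,-1.]); return np.c_[np.cross(y,z),y,z]
E
python3 - <<'E'
from cell import env, cams, ticket, eoat
from h import *
R=tool(np.deg2rad(74.5))
eoat.grip(1.0)
env.move_to([.472,-.1105,.26],R); print(env.get_t(),env.get_joints().round(2))
c=cams.camera("wrist"); cv2.imwrite("pics/w1.png",c["pixels"][:,:,::-1])
for k in range(1): print(centre_z(c,(0,0,560,420),.086,.0925,.09).mean(0))
E
```

```text
2.1083 [ 0.59  0.13 -0.46  1.87  0.06  1.15 -0.16]
[ 0.48607389 -0.11833591  0.09      ]
```

View pics/w1.png

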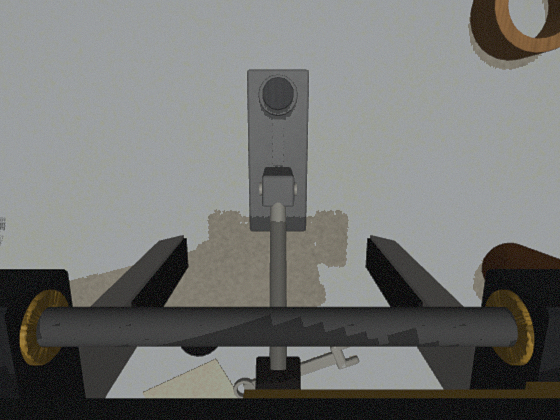

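The wrist view shows the jack upright in the image, with the tower top at (278,190), the saddle at (278,95) and pivot pins on both sides of the tower. I'll refine the position and grip below the pins.

```bash
python3 - <<'E'
from cell import env, cams, ticket, eoat
from h import *
R=tool(np.deg2rad(74.5))
c=cams.camera("wrist"); t,s=cast(c,(278,190),.09)[0],cast(c,(278,95),.06)[0]
d=(s-t)[:2]; yaw=np.arctan2(d[1],d[0]); print(t.round(4),s.round(4),np.hypot(*d),np.rad2deg(yaw))
T=s[:2]-.095*d/np.hypot(*d); T=(T+t[:2])/2; R=tool(yaw)
env.move_to([*T,.16],R)
print(env.servo_line([*T,.036],feed=.08,force_limit=8),env.get_eef_pos().round(4))
eoat.grip(0.0,50); print(env.get_grip_width()*94,env.get_grasp_force())
p=env.get_eef_pos(); env.servo_line([p[0],p[1],p[2]+.007],feed=.03)
print(env.get_t(),env.get_ft_force().round(1),env.get_moment().round(2))
c=cams.camera("top"); np.savez("top1.npz",**c)
print(centre_z(c,(280,205,315,240),.06,.085,.07).mean(0), np.median(cloud(c)[218:228,295:303,2]))
c=cams.camera("scene"); cv2.imwrite("pics/s1.png",c["pixels"][100:300,120:400,::-1].repeat(2,0).repeat(2,1))
E
```

```text
[ 0.474 -0.109  0.09 ] [ 0.4987 -0.0207  0.06  ] 0.09177706350362669 74.34106662227806
False [ 0.4737 -0.1107  0.0363]
31.781788777071498 50.000420808792114
5.75 [-0.6  0.7 -8.4] [-0.21 -0.01 -0.08]
[ 0.49689384 -0.01948104  0.07      ] 0.06756426916486799
```

View pics/s1.png

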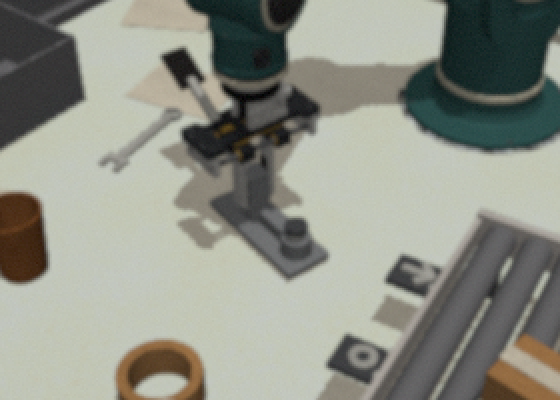

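The jack hangs level, with the saddle at z 0.068 and its full weight on the wrist. I'll carry it under the lug and set it down.

```bash
python3 - <<'E'
from cell import env, cams, ticket, eoat
from h import *
yaw=np.deg2rad(96.5); ex=np.array([np.cos(yaw),np.sin(yaw)]); R=tool(yaw)
A=np.array([.502,.1675]); z=env.get_eef_pos()[2]
env.servo_line([*(A-.175*ex),z],R,feed=.08)
env.servo_line([*(A-.0945*ex),z],feed=.06)
print(env.servo_line([*(A-.0945*ex),z-.0085],feed=.02,force_limit=15),env.get_eef_pos().round(4),env.get_ft_force().round(1))
eoat.grip(1.0); env.wait(.3); print(env.get_t())
p=env.get_eef_pos(); env.servo_line([p[0],p[1],.2],feed=.15)
eoat.grip(0.0,20)
env.move_to([*(A-.235*ex),.26],R); print(env.get_t(),env.get_eef_pos())
for n in("top","scene","wrist"):
    c=cams.camera(n); np.savez(n+"2.npz",**c); cv2.imwrite(f"pics/{n}2.png",c["pixels"][:,:,::-1])
c=dict(np.load("scene2.npz")); cv2.imwrite("pics/s2c.png",cv2.resize(c["pixels"][170:300,200:380,::-1],(0,0),fx=4,fy=4,interpolation=cv2.INTER_CUBIC))
E
```

```text
True [0.5128 0.0734 0.0358] [-2.4 -0.9  7.1]
10.675
14.0 [ 0.52854438 -0.06606425  0.26000202]
```

View pics/s2c.png

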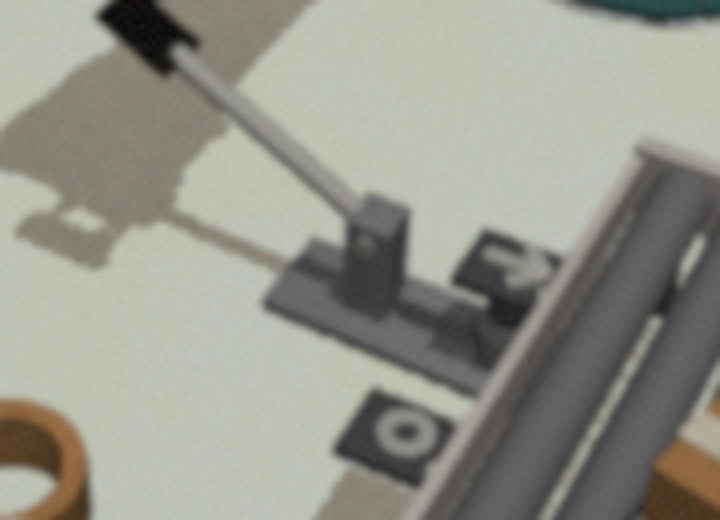

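View pics/wrist2.png

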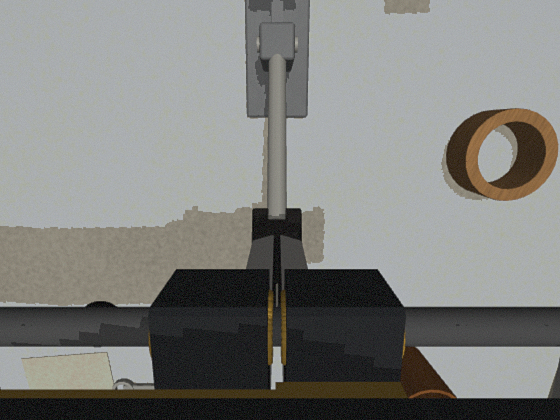

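The crop shows the saddle under the arrow lug, with the base flat and the handle up. In the wrist view the tower top is at (277,41) and the base's near edge is at row 117. I'll check the numbers.

```bash
python3 - <<'E'
from h import *
w=dict(np.load("wrist2.npz")); t=dict(np.load("top2.npz"))
T=cast(w,(277.5,41),.09)[0]; b=cast(w,(276.5,117),.012)[0]; pd=cast(w,(277,212),.16)[0]
d=(T-b)[:2]; d/=np.hypot(*d); print("tower",T.round(4),"rear",b.round(4),"yaw",np.rad2deg(np.arctan2(d[1],d[0])),"saddle est",(T[:2]+.095*d).round(4),(b[:2]+.160*d).round(4))
yaw=np.deg2rad(96.5);ex=np.array([np.cos(yaw),np.sin(yaw)]); ey=np.array([-ex[1],ex[0]])
for n,bl,tb in(("top",(226,212,246,232),(250,205,285,240)),("scene",(312,226,345,250),(280,210,310,235))):
    c=dict(np.load(n+"2.npz")); Q=centre_z(c,tb,.086,.096,.09)[:,:2]; X,Y=Q@ex,Q@ey
    print(n,"tower px",len(Q),((X.max()-.016)*ex+(Y.max()+Y.min())/2*ey).round(4),np.ptp(X).round(3),np.ptp(Y).round(3))
E
```

```text
tower [0.5134 0.0733 0.09  ] rear [0.5199 0.0089 0.012 ] yaw 95.71095028906613 saddle est [0.504  0.1678] [0.5039 0.1681]
top tower px 135 [0.5113 0.0725] 0.049 0.032
scene tower px 138 [0.5162 0.0757] 0.056 0.031
```

Tower and arrow agree within about 1 to 2 mm in each camera view. Now I'll do the trial pump along the paddle's arc.

```bash
cat >> h.py <<'E'
PIV=np.array([.513,.0733]); YAW=np.deg2rad(96.1); EX=np.array([np.cos(YAW),np.sin(YAW)])
def tip(a,dz=0):  # TCP on the paddle with the handle at a above level
    r=.190*np.cos(a)-.004*np.sin(a)
    return [*(PIV-r*EX),.075+.190*np.sin(a)+.004*np.cos(a)+.008*np.tan(max(a,0))+dz]
def press(env):
    for a in np.linspace(.5,-.05,6): env.servo_line(tip(a),feed=.08); print(a.round(2),env.get_ft_force().round(1))
    s=env.servo_line(tip(-.1,-.003),feed=.03,force_limit=12); print(s,env.get_eef_pos().round(4),env.get_ft_force().round(1))
E
python3 - <<'E'
from cell import env, cams, ticket, eoat
from h import *
R=tool(YAW); env.move_to(tip(.5,.02),R); print(env.get_ft_force().round(1))
press(env); env.wait(.3)
c=cams.camera("top"); np.savez("top3.npz",**c); c=cams.camera("scene"); np.savez("scene3.npz",**c)
cv2.imwrite("pics/s3c.png",cv2.resize(c["pixels"][150:300,180:380,::-1],(0,0),fx=3.6,fy=3.6,interpolation=cv2.INTER_CUBIC))
print(env.get_t(),env.get_ft_force().round(1))
for n in("top","scene"):
    b=(226,208,250,236) if n=="top" else (305,215,350,255)
    for k in"03":
        c=dict(np.load(n+k+".npz")); z=cloud(c)[b[1]:b[3],b[0]:b[2],2]; q=z[(z>.08)&(z<.112)]; print(n,k,np.median(q).round(4))
E
```

```text
[1.  0.2 0.2]
0.5 [0.  1.3 0.3]
0.39 [-0.9 -0.4  2.3]
0.28 [-1.  -0.3  2.3]
0.17 [ 1.5 -0.4  6.7]
0.06 [-0.1 -1.5  7.2]
-0.05 [ 0.8 -0.5  9.4]
True [ 0.5338 -0.1152  0.059 ] [-6.6  0.7 23.7]
17.8667 [-6.   0.8 21.1]
top 0 0.0895
top 3 0.108
scene 0 0.0875
scene 3 0.1055
```

View pics/s3c.png

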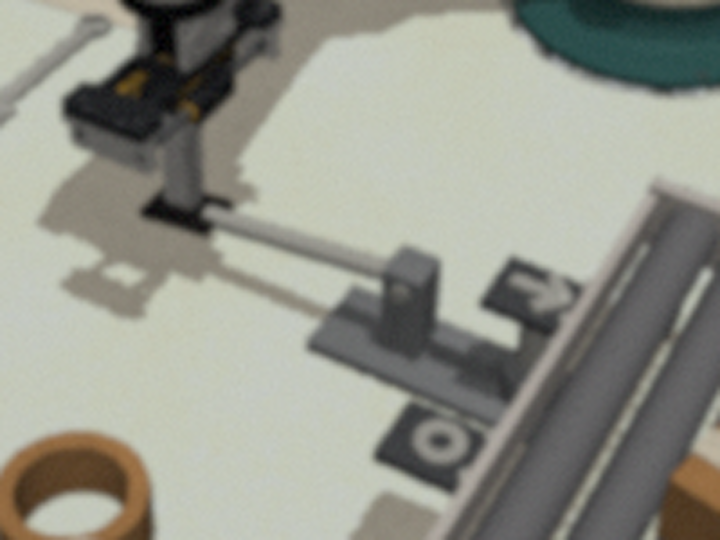

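The picture shows the handle fully down and the lug raised about 18 mm on the saddle, with the arrow in place. Next I'll release, let it settle, check for drift and press again.

```bash
python3 - <<'E'
from cell import env, cams, ticket, eoat
from h import *
for a in np.linspace(-.05,.5,6): env.servo_line(tip(a),feed=.08)
env.servo_line(tip(.5,.012),feed=.08); env.wait(.5)
def rep(k):
    for n,b,tb in(("top",(226,208,250,236),(250,205,285,240)),("scene",(305,215,350,255),(280,210,310,235))):
        c=cams.camera(n); z=cloud(c)[b[1]:b[3],b[0]:b[2],2]; q=z[(z>.08)&(z<.112)]
        Q=centre_z(c,tb,.086,.096,.09)[:,:2]; ey=np.array([-EX[1],EX[0]]); X,Y=Q@EX,Q@ey
        print(k,n,"lug z",np.median(q).round(4),"tower",((X.max()-.016)*EX+(Y.max()+Y.min())/2*ey).round(4))
print(env.get_ft_force().round(1)); rep("up")
press(env); env.wait(.3); rep("down"); print(env.get_t(),env.get_ft_force().round(1))
E
```

```text
[0.8 0.2 0.1]
up top lug z 0.0893 tower [0.5114 0.0725]
up scene lug z 0.0881 tower [0.5176 0.0768]
0.5 [0.5 1.4 0.3]
0.39 [-1.   0.3  1.3]
0.28 [-1.4 -0.3  1.7]
0.17 [ 0.9 -0.3  7. ]
0.06 [ 0.9 -0.8  8.2]
-0.05 [ 0.9 -1.6  8.3]
True [ 0.5339 -0.1152  0.059 ] [-6.   1.2 23.5]
down top lug z 0.1075 tower [0.5115 0.0719]
down scene lug z 0.1054 tower [0.5171 0.0759]
24.4083 [-5.5  1.  21.2]
```

The conveyor settled on its legs and is raised again. The jack hasn't drifted and the fingers are holding at 21 N, so I'm handing in.

```bash
python3 -c "
from cell import env, cams, ticket, eoat
print(ticket.hand_in())"
```

```text
the job is handed in; nothing more can be done
None
```

I handed the job in with the jack under the arrow lug after one trial pump, and with the fingers holding the handle fully down (about 21 N) and the conveyor raised; no verdict came back.

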